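# Restock the bottle warmer and take out the warm feed

### The job

Restock the bottle warmer: first stand the short feeding bottle in well one and let go of it, then stand the tall one from the dresser top in well two and let go (the wells are counted by the raised dots in front of them). Then draw the warm bottle out of well three, tip it over until it lies level as for a feed, and finish holding it still like that in the gripper, its middle at least 20 cm above the dresser top. Leave the two fresh bottles seated upright in their wells and do not disturb the other things.

Things in the scene. Friction and masses are not known exactly. Their poses are not given: they have to be found in the camera images.
- warmer: white bottle warmer fixed to the dresser top, a flat block 105 mm deep (x) by 375 mm wide (y) by 55 mm high, its origin at the centre of its underside, z up; its front (-x) bears a small dial and a display and faces the robot. Three round wells in a row along y, 115 mm apart, each 55 mm across and 35 mm deep with a flat floor 20 mm above the dresser top; in front of each, on the top face, are one, two or three small dark dots
- well1 (a point): centre of the mouth of well one (one dot), at the warmer's top face, 55 mm above the dresser top; +y end of the row (the robot's left). Empty at the start
- well2 (a point): centre of the mouth of well two (two dots), the middle one, 55 mm above the dresser top. Empty at the start
- well3 (a point): centre of the mouth of well three (three dots), 55 mm above the dresser top; -y end of the row (the robot's right). The warm bottle stands in it at the start
- short_bottle_mid (a point): short fresh feeding bottle, standing on the dresser top at the robot's left or right: cylindrical steel body 48 mm across and 75 mm high, then a white collar 40 mm across and 15 mm high, then a clear tapering teat 20 mm high (closed, rigid); 110 mm tall in all, about 0.2 kg, most of it in the steel body. This point is on its axis, half-way up (55 mm above its foot); z runs along the axis to the teat
- short_bottle_foot (a point): centre of the underside of the short bottle
- tall_bottle_mid (a point): tall fresh feeding bottle, standing on the dresser top on the other side: cylindrical steel body 48 mm across and 110 mm high, then a white collar 40 mm across and 15 mm high, then a clear tapering teat 20 mm high (closed, rigid); 145 mm tall in all, about 0.2 kg, most of it in the steel body. This point is on its axis, half-way up (72.5 mm above its foot); z runs along the axis to the teat
- tall_bottle_foot (a point): centre of the underside of the tall bottle
- warm_bottle_mid (a point): warm feeding bottle, of the same make and size as the tall one, standing in well three with its foot on the well's floor: cylindrical steel body 48 mm across and 110 mm high, then a white collar 40 mm across and 15 mm high, then a clear tapering teat 20 mm high (closed, rigid); 145 mm tall in all, about 0.2 kg, most of it in the steel body. This point is on its axis, half-way up (72.5 mm above its foot); z runs along the axis to the teat
- duck: bystander: green plastic duck, about 75 mm long, 54 mm across and 62 mm high, between the two fresh bottles; origin at its underside
- teether: bystander: blue teething ring lying flat, 72 mm across, 13 mm high, behind the warmer; origin at its underside
- hairbrush: bystander: bamboo hairbrush lying bristles up, 200 mm long, 55 mm wide, 30 mm high, to the left of the warmer; origin at its underside, long axis x
- cream_jar: bystander: white cream jar 60 mm across and 50 mm high, behind the warmer; origin at its underside
- rattle: bystander: wooden rattle standing on end, 48 mm across and 90 mm high, to the right of the warmer; origin at its underside

How it is judged:
On the way, in this order (a step that is already met when the one before it is completed fails the run):
1. the short bottle stands seated in well one, let go (horizontal distance between short_bottle_foot and well1 below 0.008 m and height (world z) of short_bottle_foot below 0.027 m and angle between short_bottle_mid's own z axis and vertical below 0.12 rad and contact force between short_bottle and the fingers below 0.3 N and linear speed of short_bottle below 0.03 m/s), for 0.2 s.
2. the tall bottle stands seated in well two, let go (horizontal distance between tall_bottle_foot and well2 below 0.008 m and height (world z) of tall_bottle_foot below 0.027 m and angle between tall_bottle_mid's own z axis and vertical below 0.12 rad and contact force between tall_bottle and the fingers below 0.3 N and linear speed of tall_bottle below 0.03 m/s), for 0.2 s.
3. the warm bottle is drawn clear of well three in the gripper (height (world z) of warm_bottle_mid above 0.14 m and contact force between warm_bottle and the fingers above 1 N), for 0.1 s.
At the end, for the whole second after the job is handed in: Warm bottle held still by the fingers alone, its middle over 180 mm up, its axis within 25 degrees of level; short bottle in well one, tall in well two: upright within 7 degrees, within 8 mm of the well centre, foot under 7 mm above the well floor, at rest, not touched by the fingers (all of step 1 and all of step 2 and height (world z) of warm_bottle_mid above 0.18 m and angle between warm_bottle_mid's own z axis and vertical between 1.134 and 2.007 rad and contact force between warm_bottle and the fingers above 1 N and contact force between warm_bottle and warmer below 0.3 N and contact force between warm_bottle and short_bottle below 0.3 N and contact force between warm_bottle and tall_bottle below 0.3 N and linear speed of warm_bottle below 0.05 m/s); the arm keeps its last pose, push and grip.
It fails at once if the duck is moved more than 30 mm (distance of duck from where it was at the start of the episode above 0.03 m).
It fails at once if the teether is moved more than 30 mm (distance of teether from where it was at the start of the episode above 0.03 m).
It fails at once if the hairbrush is moved more than 30 mm (distance of hairbrush from where it was at the start of the episode above 0.03 m).
It fails at once if the cream jar is moved more than 30 mm (distance of cream_jar from where it was at the start of the episode above 0.03 m).
It fails at once if the rattle is moved more than 30 mm (distance of rattle from where it was at the start of the episode above 0.03 m).
It also fails if it takes over 72 s, if anything falls off the work surface, if the arm or the gripper's body presses on something with over 40 N, if the wrist force passes 120 N, or if a joint passes its speed limit or range.

### The arm

A 6-joint arm with a two-finger parallel gripper is mounted at the origin on the work surface. World frame = base frame: x ahead of the robot, y to its left, z up, the work surface at z = 0. Lengths are in m, angles in rad, forces in N, time in s.
With the tool pointing down it reaches from about 0.425 to 0.95 m from the base axis. Payload 3.5 kg.
Tool frame: the origin (TCP) lies on the mounting face of the last link; the fingertips stand 173 mm ahead of it and the grasp point (between the pads) lies 155 mm ahead of it; z points along the fingers, y is the direction in which the jaws open and shut (so a half turn about z gives the same grasp; the last joint's range is limited). The gripper opens to 85 mm and grips with 20 to 120 N. Pads are 22 mm wide; open, the fingers measure 114 mm over their backs; the gripper's body (76 mm by 85 mm) begins 54 mm behind the grasp point. The pads swing forward as they close: fully open they stand 13 mm farther back than shut.
Start: joints at [0.967, 0.286, 1.577, -0, 1.279, -0.15], TCP at [0.296, 0.607, 0.405] pointing down, gripper open.
Joint ranges: [-2.77, 2.77], [-0.9, 2.22], [0.21, 2.48], [-1.53, 4.67], [0.24, 2.81], [-2.84, 2.84]. Speed limits (rad/s): [2.79, 2.79, 3.14, 3.14, 3.14, 3.14].

### API

Orientations are given as [roll, pitch, yaw] about the fixed x, y, z axes, in that order (R = Rz(yaw) Ry(pitch) Rx(roll)).
In Python, from workcell import get_obs, camera, finish_job gives the robot as it stands.
- The arm moves only by the shell command python3 -m handwheel 'ROWS' [OPENING]. ROWS is JSON, a list of rows, each a list of 2 entries, a list of its own where there are three numbers: the shift along the tool's x, y, z in cm, then the turn about the tool's z in rad. In form: [[[dx, dy, dz], turn], ...]. A call has 1 to 10 rows; each row shifts and turns the commanded pose from where the row before left it, along the tool's axes as they then stand; what a row does not reach is not made up. A row lasts 1/10 s, in which the tool goes at most 50 mm and 8.59 degrees, less where a joint would pass 70% of its speed; a pose out of reach is approached as far as the arm can. A call with a gripper value outside its range is refused whole. OPENING is the finger opening in cm, from 0 to 8.54, set as the call begins (- or left out, the last holds). The fingers move at their own pace and stop on an object; the grip force is fixed at half the most. Time passes only in rows, so rows that do not move let the fingers close. It gives the time, the measured TCP pose, the force and the opening at its end, in the units of the state.
- get_obs(): the state, without advancing time (a new reading comes with each control period).
- camera(name): name is "scene" or "top" or "wrist"; returns a dict with "color" (400x640x3 uint8, red, green, blue), "K" (3x3 intrinsics, pixels), "position" and "rotation" of the camera in the world; the wrist camera has in their place "mount" (4x4, takes a point from camera to tool coordinates, whose origin is the TCP and whose axes are the flange's). Camera axes: x right, y up, looking along -z (the intrinsics and any distortion apply to the point x, -y, -z); pixel columns grow to the right and rows downward; lengths in m; the calibration is good to about 2 mm. The wrist camera is an equidistant fisheye: a pixel r from the principal point sees the ray r / f radians off the axis. A picture is of the moment at which its call begins: read the wrist's pose just before it. There is no depth.
- finish_job(): hands the job in, once; it reports no verdict.
The state is a dict: "t": time; "qpos": joint angles; "qd": joint speeds; "tau": joint torques, N m; "tcp_pos": TCP position; "tool_rot": TCP orientation; "contact_force": force on the tool from outside, world axes, zero at the start; "moment": the same for the moment, N m; "grip_width": finger opening in m.
Only numpy, scipy, OpenCV 4.12 (cv2) and the standard library are available. Lean on these libraries where they do the work, as an engineer would, in place of code of your own. Each camera call takes 0.05 s, during which the arm holds its last target.

## Working session

There is one attempt and no reset: what is moved stays moved. The work goes in short steps, Python scripts to look and compute and a shell command to move; the robot and the scene stay as the last step left them, time stands still between calls to the robot, and variables do not carry over. Pictures are saved under pics/ and viewed, and the job is handed in when it is done.

```bash
ls; mkdir -p pics
python3 - <<'E'
from workcell import get_obs,camera
import cv2,numpy as np
o=get_obs();print({k:np.round(v,3).tolist() for k,v in o.items()})
for n in("scene","top","wrist"):
    c=camera(n);cv2.imwrite(f"pics/{n}0.png",c["color"][:,:,::-1])
    print(n,{k:np.round(v,4).tolist() for k,v in c.items() if k!="color"})
E
```

```text
pics
{'t': 0.0, 'qpos': [0.967, 0.287, 1.578, 0.0, 1.279, -0.15], 'qd': [-0.001, 0.001, -0.0, -0.0, 0.0, 0.0], 'tau': [-0.0, -40.597, -29.263, -0.0, 0.006, -0.0], 'tcp_pos': [0.296, 0.606, 0.403], 'tool_rot': [-3.139, -0.0, 2.688], 'contact_force': [-0.29, -0.011, 0.143], 'moment': [0.005, 0.005, -0.012], 'grip_width': 0.085}
scene {'K': [[374.9792, 0.0, 320.5692], [0.0, 374.9792, 197.0951], [0.0, 0.0, 1.0]], 'position': [1.2074, 0.3613, 0.7993], 'rotation': [0.7677, 0.0168, 2.074]}
top {'K': [[435.4454, 0.0, 321.4279], [0.0, 435.4454, 203.4732], [0.0, 0.0, 1.0]], 'position': [0.4431, 0.0074, 1.1535], 'rotation': [0.1314, -0.0102, -1.5906]}
wrist {'K': [[309.7069, 0.0, 319.8405], [0.0, 309.7069, 200.5869], [0.0, 0.0, 1.0]], 'mount': [[0.0009, 0.9645, 0.264, 0.0677], [1.0, -0.0007, -0.0008, -0.0001], [-0.0006, 0.264, -0.9645, 0.0316], [0.0, 0.0, 0.0, 1.0]]}
```

View pics/scene0.png

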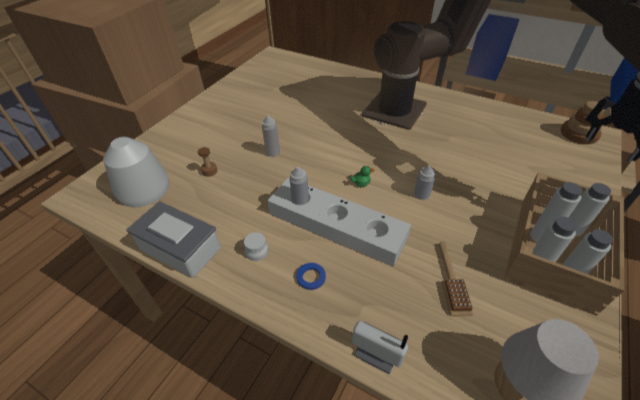

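View pics/top0.png

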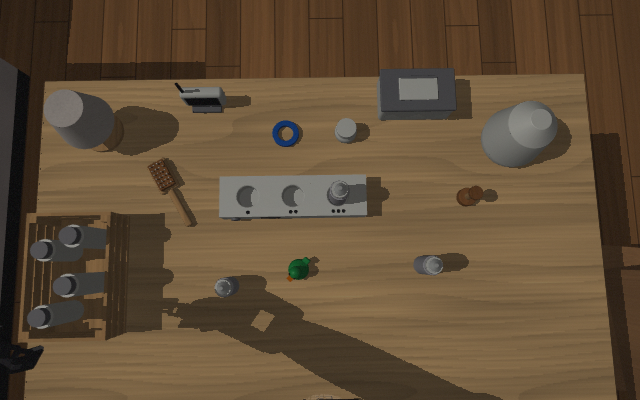

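View pics/wrist0.png

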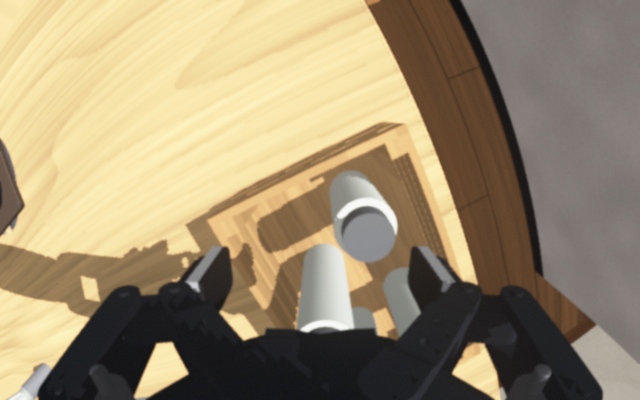

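The top view shows the warmer at about (293,196), with well 1 (one dot) at (247,196) and well 3 holding the warm bottle at (340,190). The short bottle is at left (227,287), the tall one at right (430,265), and the duck at (298,269). I'll zoom in on these next.

```bash
cat > h.py <<'E'
import numpy as np,cv2
from scipy.spatial.transform import Rotation as R
from workcell import get_obs,camera
CAM={'scene':(374.9792,320.5692,197.0951,[1.2074,.3613,.7993],[.7677,.0168,2.074]),
'top':(435.4454,321.4279,203.4732,[.4431,.0074,1.1535],[.1314,-.0102,-1.5906])}
def ray(n,u,v):
    f,cx,cy,p,r=CAM[n]
    d=np.array([(u-cx)/f,-(v-cy)/f,-1.])
    return np.array(p),R.from_euler('xyz',r).apply(d)
def plane(n,u,v,z):
    p,d=ray(n,u,v);return p+d*(z-p[2])/d[2]
def proj(n,P):
    f,cx,cy,p,r=CAM[n]
    c=R.from_euler('xyz',r).inv().apply(np.array(P)-p)
    return np.array([cx+f*c[0]/-c[2],cy-f*c[1]/-c[2]])
def tri(a,b):
    A=[];y=[]
    for p,d in(a,b):
        d=d/np.linalg.norm(d);M=np.eye(3)-np.outer(d,d);A.append(M);y.append(M@p)
    return np.linalg.lstsq(np.vstack(A),np.hstack(y),rcond=None)[0]
def wtool():  # tool pose
    o=get_obs();return np.array(o['tcp_pos']),R.from_euler('xyz',o['tool_rot'])
WM=np.array([[.0009,.9645,.264,.0677],[1,-.0007,-.0008,-.0001],[-.0006,.264,-.9645,.0316],[0,0,0,1.]])
def wray(tp,tr,u,v):
    x=u-319.8405;y=v-200.5869;r=np.hypot(x,y);th=r/309.7069
    c=np.array([np.sin(th)*x/r,-np.sin(th)*y/r,-np.cos(th)])
    return tp+tr.apply(WM[:3,3]),tr.apply(WM[:3,:3]@c)
def wproj(tp,tr,P):
    t=tr.inv().apply(np.array(P)-tp);c=WM[:3,:3].T@(t-WM[:3,3])
    th=np.arctan2(np.hypot(c[0],c[1]),-c[2]);k=309.7069*th/np.hypot(c[0],c[1])
    return np.array([319.8405+k*c[0],200.5869-k*c[1]])
def wplane(tp,tr,u,v,z):
    p,d=wray(tp,tr,u,v);return p+d*(z-p[2])/d[2]
def zoom(n,u0,v0,w,h,k,out,img=None):
    if img is None: img=camera(n)['color'][:,:,::-1]
    cv2.imwrite(out,cv2.resize(img[v0:v0+h,u0:u0+w],None,fx=k,fy=k,interpolation=cv2.INTER_CUBIC))
E
python3 - <<'E'
from h import *
t=cv2.imread('pics/top0.png');s=cv2.imread('pics/scene0.png')
zoom('',200,165,200,150,4,'pics/tz1.png',t)
zoom('',390,220,100,75,6,'pics/tz2.png',t)
zoom('',245,100,200,150,4,'pics/sz1.png',s)
E
```

```text
(no output)
```

View pics/tz1.png

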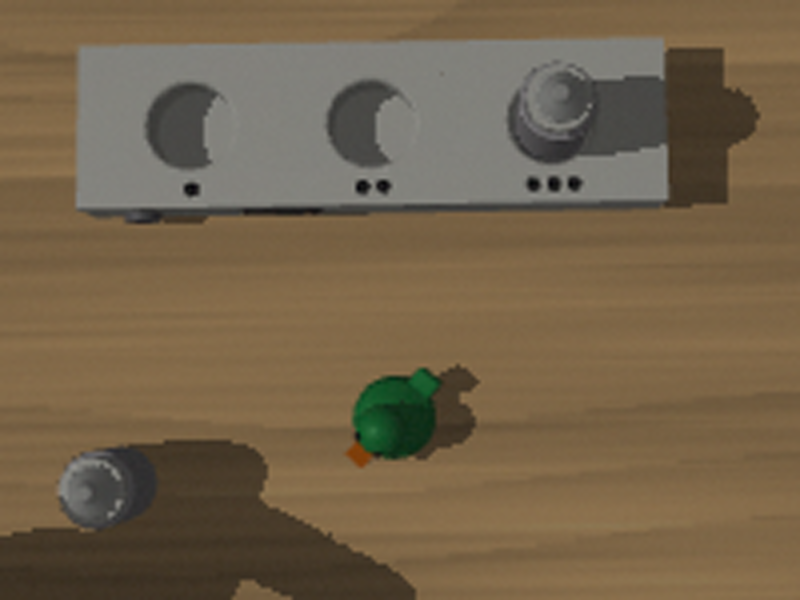

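View pics/tz2.png

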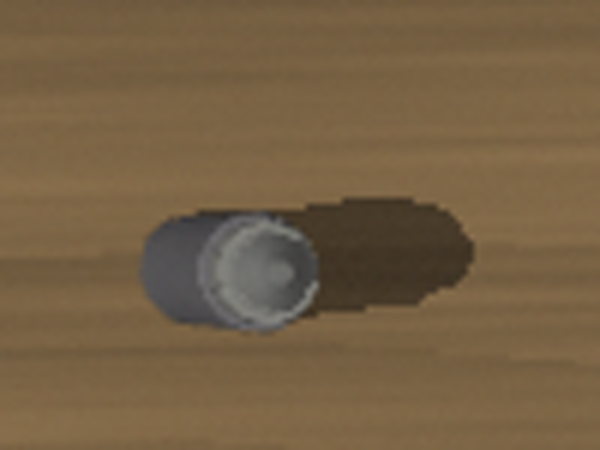

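View pics/sz1.png

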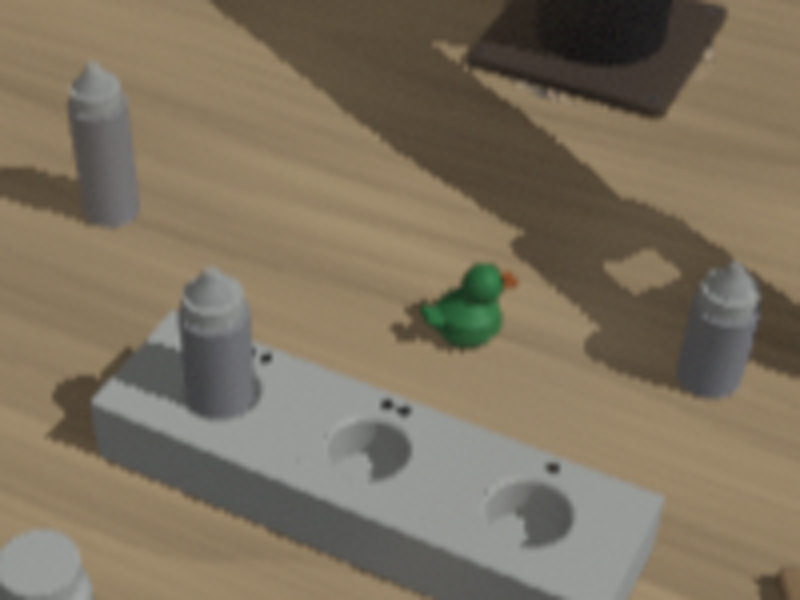

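Run:
```python
from h import *
np.set_printoptions(precision=4,suppress=True)
Z=lambda u0,v0,k,u,v:(u0+(u+.5)/k-.5,v0+(v+.5)/k-.5)
T=lambda u,v:Z(200,165,4,u,v)
S=lambda u,v:Z(245,100,4,u,v)
print('corners',[plane('top',*T(*c),.055)[:2] for c in((78,47),(663,38),(668,200),(77,208))])
print('wells top',[plane('top',*T(*c),.055)[:2] for c in((190,125),(372,124))])
print('wells scene',[plane('scene',*S(*c),.055)[:2] for c in((530,514),(370,450))])
print('dots top',[plane('top',*T(*c),.055)[:2] for c in((192,189),(373,186),(554,184))])
for n,a,b,z in(('short',T(83,492),S(734,264),.11),('tall',Z(390,220,6,282,271),S(93,66),.145),('warm',T(560,93),S(210,271),.165)):
    print(n,plane('top',*a,z),plane('scene',*b,z),tri(ray('top',*a),ray('scene',*b)))
# foot
print('duck',plane('top',*T(395,417),.03))
```

```text
corners [array([0.6628, 0.2538]), array([ 0.662 , -0.1211]), array([ 0.5574, -0.1208]), array([0.5593, 0.2533])]
wells top [array([0.611 , 0.1821]), array([0.6096, 0.0663])]
wells scene [array([0.6128, 0.1841]), array([0.612 , 0.0694])]
dots top [array([0.57  , 0.1807]), array([0.5698, 0.0661]), array([ 0.5689, -0.0487])]
short [0.3856 0.2356 0.11  ] [0.3853 0.2345 0.11  ] [0.3858 0.235  0.1106]
tall [ 0.4292 -0.2675  0.145 ] [ 0.4319 -0.2632  0.145 ] [ 0.4286 -0.2673  0.1419]
warm [ 0.609  -0.0479  0.165 ] [ 0.6118 -0.047   0.165 ] [ 0.6095 -0.0482  0.1626]
duck [0.4242 0.0551 0.03  ]
```

```bash
python3 -m handwheel '[[[0,0,0],-0.0907],[[0,0,0],-0.0907],[[0,0,0],-0.0907],[[0,0,0],-0.0907],[[0,0,0],-0.0907]]' 8.5
python3 -m handwheel '[[[-0.9,-3.7,0],0],[[-0.9,-3.7,0],0],[[-0.9,-3.7,0],0],[[-0.9,-3.7,0],0],[[-0.9,-3.7,0],0],[[-0.9,-3.7,0],0],[[-0.9,-3.7,0],0],[[-0.9,-3.7,0],0],[[-0.9,-3.7,0],0],[[-0.9,-3.7,0],0]]'
python3 -m handwheel '[[[0,0,0.5],0],[[0,0,1],0],[[0,0,0],0],[[0,0,0],0]]'
python3 - <<'E'
from h import *
tp,tr=wtool();print(tp,tr.as_euler('xyz'))
c=camera('wrist')['color'][:,:,::-1].copy();cv2.imwrite('pics/w1r.png',c)
for P in((.3858,.235,.11),(.3858,.235,.075),(.611,.1818,.055),(.6103,.067,.055)):
    print(P,wproj(tp,tr,P))
    cv2.drawMarker(c,tuple(int(round(a)) for a in wproj(tp,tr,P)),(0,0,255),0,8,1)
cv2.imwrite('pics/w1.png',c)
E
```

```text
t: 0.65
tcp_pos: [0.2958, 0.6066, 0.4041]
tool_rot: [-3.141, -0.001, -3.138]
contact_force: [-0.2, -0.4, -0.6]
grip_width: 0.0846
t: 1.65
tcp_pos: [0.3856, 0.2352, 0.4045]
tool_rot: [-3.142, -0.0, -3.142]
contact_force: [0.7, -0.4, 0.8]
grip_width: 0.0848
t: 2.05
tcp_pos: [0.3853, 0.2375, 0.3889]
tool_rot: [-3.141, -0.002, -3.14]
contact_force: [0.5, 0.7, 0.3]
grip_width: 0.0856
[0.38534497 0.23750758 0.38894054] [-3.14126073e+00 -1.66843618e-03 -3.14016731e+00]
(0.3858, 0.235, 0.11) [316.79291977 201.65051297]
(0.3858, 0.235, 0.075) [317.13793704 191.73681902]
(0.611, 0.1818, 0.055) [276.9318304  355.88793335]
(0.6103, 0.067, 0.055) [195.22903976 348.25608148]
```

View pics/w1.png

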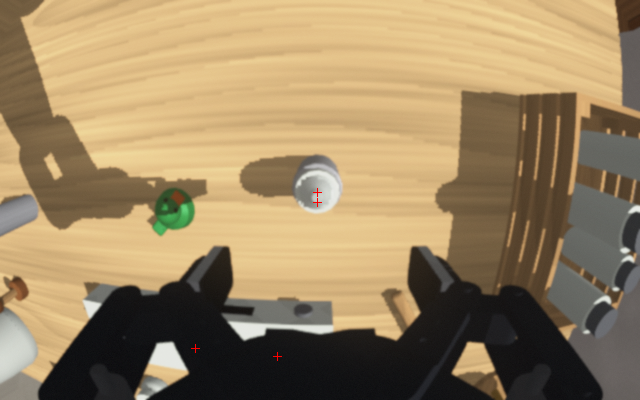

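```bash
python3 - <<'E'
from h import *
zoom('',280,140,80,80,8,'pics/w1z.png',cv2.imread('pics/w1r.png'))
for i in range(3): o=get_obs();print(o['t'],o['tcp_pos'])
E
python3 -m handwheel '[[[0,0,0],0]]'|head -3;python3 -m handwheel '[[[0,0,0],0]]'|head -3;python3 -m handwheel '[[[0,0,0],0]]'|head -3
```

```text
2.1 [0.38544971 0.23756021 0.38938638]
2.1 [0.38544971 0.23756021 0.38938638]
2.1 [0.38544971 0.23756021 0.38938638]
t: 2.2
tcp_pos: [0.3856, 0.2374, 0.3898]
tool_rot: [3.141, 0.0, -3.14]
t: 2.3
tcp_pos: [0.3857, 0.2372, 0.3899]
tool_rot: [3.141, 0.0, -3.141]
t: 2.4
tcp_pos: [0.3857, 0.237, 0.3899]
tool_rot: [3.141, 0.0, -3.141]
```

View pics/w1z.png

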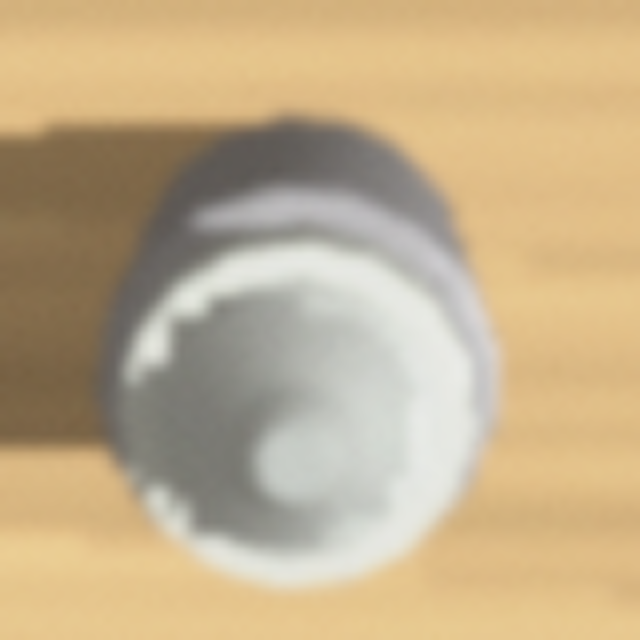

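Run:
```python
from h import *
tp=np.array([.3857,.2372,.3896]);tr=R.from_euler('xyz',[3.1413,0,-3.1405])
print(wplane(tp,tr,317.4,197.4,.11))
# collar ring centre z=.09 : circle zoom centre (300,412) 
print(wplane(tp,tr,280+299/8,140+412/8,.09), wplane(tp,tr,280+300/8,140+385/8,.075))
tp,tr=wtool();print(tp)
```

```text
[0.38314959 0.23536173 0.11      ]
[0.38297228 0.23520451 0.09      ] [0.38335182 0.23521906 0.075     ]
[0.38570782 0.23699445 0.38993739]
```

```bash
python3 -m handwheel '[[[0.2,-0.2,2],0],[[0,0,2.5],0],[[0,0,2.5],0],[[0,0,2.5],0],[[0,0,2.5],0],[[0,0,2.2],0],[[0,0,2],0],[[0,0,1],0],[[0,0,0],0],[[0,0,0],0]]'
python3 -m handwheel '[[[0,0,0],0],[[0,0,0],0],[[0,0,0],0],[[0,0,0],0],[[0,0,0],0],[[0,0,0],0],[[0,0,0],0]]' 3
python3 - <<'E'
from h import *
zoom('scene',245,100,200,150,4,'pics/s2.png')
E
```

```text
t: 3.4
tcp_pos: [0.3842, 0.2348, 0.2184]
tool_rot: [3.141, 0.001, 3.141]
contact_force: [-0.8, 0.7, -0.1]
grip_width: 0.0847
t: 4.1
tcp_pos: [0.3844, 0.2348, 0.2189]
tool_rot: [3.141, 0.002, 3.141]
contact_force: [-1.5, -1.3, 6.1]
grip_width: 0.0469
```

View pics/s2.png

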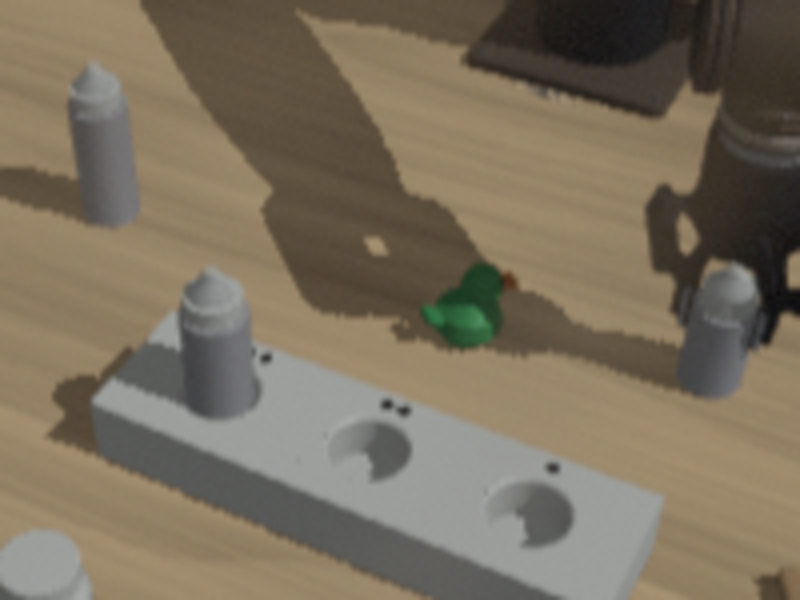

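```bash
python3 -m handwheel '[[[0,0,-1],0],[[0,0,-2],0],[[0,0,-3],0],[[0,0,-3],0],[[-3,-0.7,0],0],[[-3,-0.7,0],0],[[-3,-0.7,0],0],[[-3,-0.7,0],0],[[-3,-0.7,0],0],[[-3,-0.7,0],0]]'
python3 -m handwheel '[[[-3,-0.7,0],0],[[-1.65,-0.4,0],0],[[0,0,0],0],[[0,0,0],0],[[0,0,0],0]]'
python3 - <<'E'
from h import *
tp,tr=wtool();print(tp)
c=camera('wrist')['color'][:,:,::-1].copy();cv2.imwrite('pics/w3r.png',c)
zoom('scene',245,100,200,150,4,'pics/s3.png')
zoom('top',200,130,160,120,5,'pics/t3.png')
for w in((.611,.1818,.055),(.570,.1807,.055)):print(wproj(tp,tr,w))
E
```

```text
t: 5.15
tcp_pos: [0.5644, 0.1922, 0.3071]
tool_rot: [-3.142, -0.002, 3.141]
contact_force: [-0.2, 0.5, -2.5]
grip_width: 0.0465
t: 5.65
tcp_pos: [0.6092, 0.1819, 0.3071]
tool_rot: [-3.142, -0.002, -3.141]
contact_force: [1.2, -0.1, -2.4]
grip_width: 0.0466
[0.60917027 0.18191627 0.30710527]
[319.58101372 213.09768713]
[318.09365621 158.38313857]
```

View pics/w3r.png

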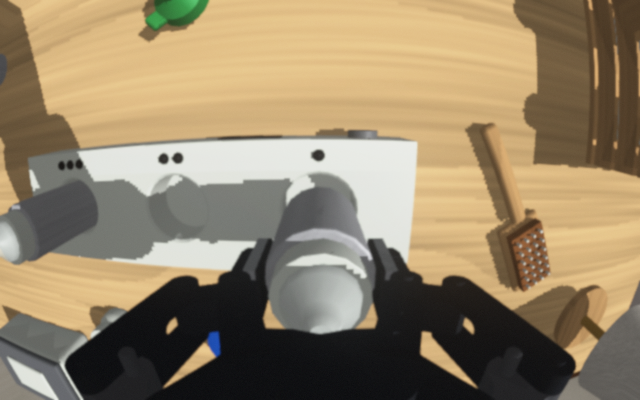

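View pics/s3.png

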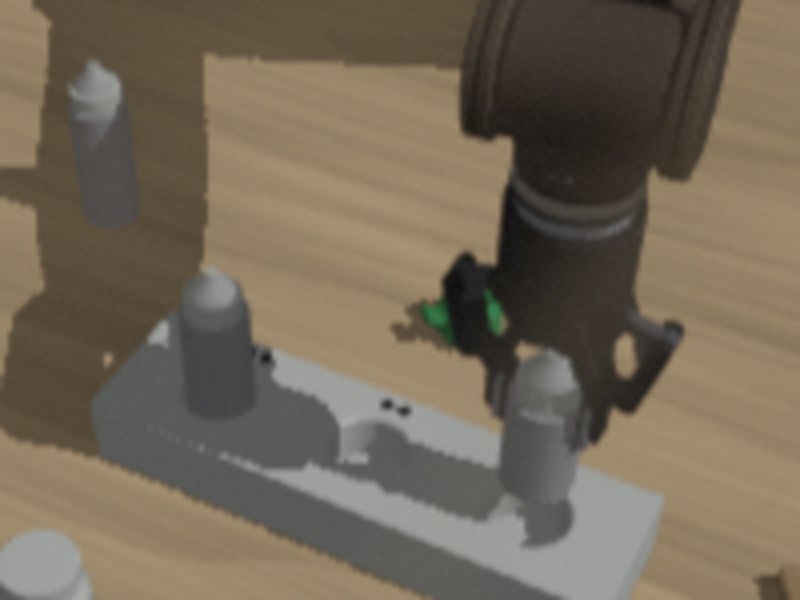

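View pics/t3.png

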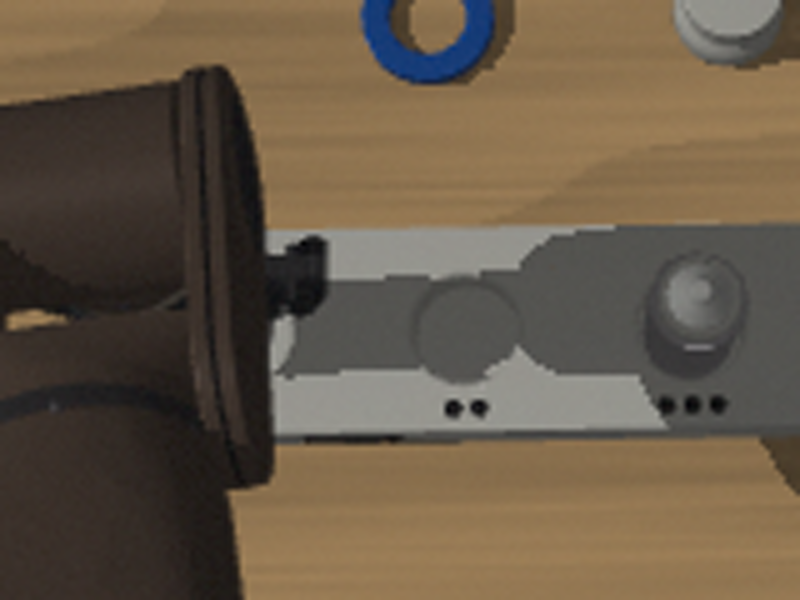

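Run:
```python
from h import *
tp,tr=wtool();print(tp,tr.as_euler('xyz'))
zoom('',270,120,80,60,8,'pics/w3z.png',cv2.imread('pics/w3r.png'))
g=cv2.imread('pics/w3r.png',0)[140:172,150:340]
n,l,st,ce=cv2.connectedComponentsWithStats((g<60).astype(np.uint8))
for i in range(1,n):
    if st[i,4]>25: c=ce[i]+[150,140];print(c,st[i,4],wplane(tp,tr,*c,.055))
S=lambda u,v:(245+(u+.5)/4-.5,100+(v+.5)/4-.5)
print('tip',plane('scene',*S(551,353),tp[2]-.2189+.11))
print('floor/warmer front edge y mid', [wplane(tp,tr,u,v,.055) for u,v in((416,142),(28,158))])
# foot circle predictions in scene for bottle at tool centre
for x in(.606,.6092,.612): print(proj('scene',[x,.182,.088]),proj('scene',[x,.182,.198]))
```

```text
[0.6094098  0.18199612 0.30765272] [ 3.14158281e+00 -6.14485355e-04 -3.14121135e+00]
[317.8490566  154.75471698] 53 [0.56803098 0.18060949 0.055     ]
[163.075 158.275] 40 [0.56782522 0.05917759 0.055     ]
[177.20454545 157.75      ] 44 [0.56794599 0.07205521 0.055     ]
tip [0.61317838 0.18295135 0.19875272]
floor/warmer front edge y mid [array([0.55735283, 0.25268907, 0.055     ]), array([ 0.55676112, -0.11968049,  0.055     ])]
[378.60483147 217.55662136] [383.15573286 186.02178394]
[378.10525548 218.41577287] [382.62018094 186.88933677]
[377.66643157 219.17044531] [382.14958751 187.65166183]
```

View pics/w3z.png

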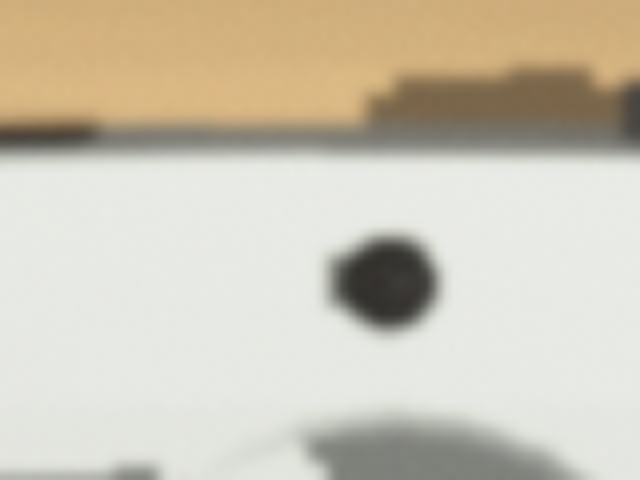

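```bash
python3 -m handwheel '[[[0,-0.05,1],0],[[0,0,1],0],[[0,0,1],0],[[0,0,0.8],0],[[0,0,0],0]]'
python3 -m handwheel '[[[0,0,0.8],0],[[0,0,0.8],0],[[0,0,0.7],0],[[0,0,0.5],0],[[0,0,0],0],[[0,0,0],0]]'
```

```text
t: 6.3
tcp_pos: [0.6095, 0.181, 0.2671]
tool_rot: [-3.141, -0.004, 3.141]
contact_force: [-0.2, 0.2, -1.9]
grip_width: 0.0461
t: 6.9
tcp_pos: [0.6103, 0.1811, 0.2417]
tool_rot: [-3.142, -0.0, 3.141]
contact_force: [1.3, -0.1, -2.7]
grip_width: 0.0461
```

```bash
python3 -m handwheel '[[[0,0,0.15],0],[[0,0,0.15],0],[[0,0,0],0]]'
```

```text
t: 7.2
tcp_pos: [0.6104, 0.1811, 0.2391]
tool_rot: [3.141, 0.001, 3.141]
contact_force: [0.3, -0.1, -1.2]
grip_width: 0.0464
```

```bash
python3 -m handwheel '[[[0,0,0.15],0],[[0,0,0],0],[[0,0,0],0]]'
python3 - <<'E'
from h import *
zoom('scene',295,130,160,120,5,'pics/s4.png')
E
```

```text
t: 7.5
tcp_pos: [0.6107, 0.1811, 0.239]
tool_rot: [-3.142, 0.001, 3.141]
contact_force: [-3.1, -1.7, 4.5]
grip_width: 0.0468
```

View pics/s4.png

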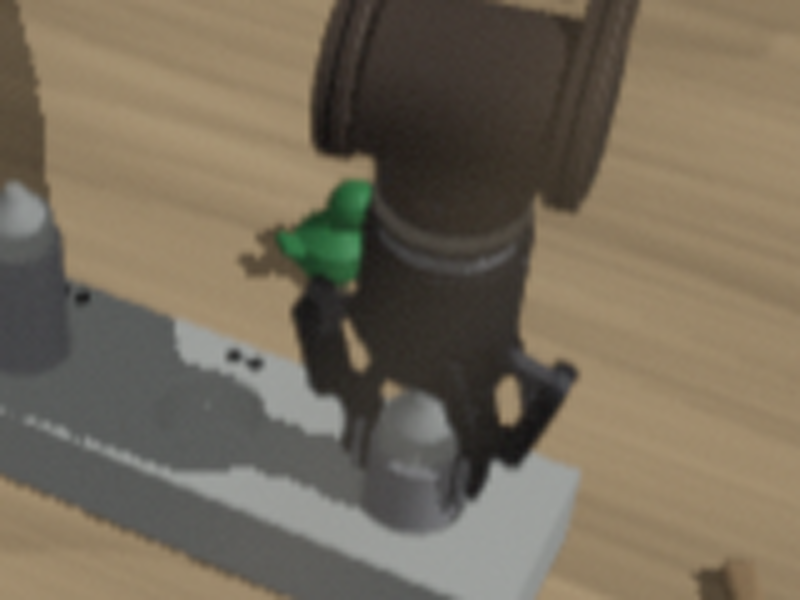

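```bash
python3 -m handwheel '[[[0,0,0],0],[[0,0,0],0],[[0,0,0],0],[[0,0,0],0],[[0,0,0],0],[[0,0,-0.5],0],[[0,0,-1],0],[[0,0,-2],0],[[0,0,-3],0],[[0,0,-3],0]]' 8.5
python3 -m handwheel '[[[0,0,-3.5],0],[[0,0,-3],0],[[2.5,-3.5,0],0],[[2.5,-3.5,0],0],[[2.5,-3.5,0],0],[[2.5,-3.5,0],0],[[2.5,-3.5,0],0],[[2.5,-3.5,0],0],[[2.0,-3.5,0],0]]'
python3 -m handwheel '[[[1,-4,0],0],[[0,-4,0],0],[[0,-4,0],0],[[0,-4,0],0],[[0,-4,0],0],[[0,0,0],0],[[0,0,0],0],[[0,0,0],0],[[0,0,0],0]]'
python3 - <<'E'
from h import *
tp,tr=wtool();print(tp)
c=camera('wrist')['color'][:,:,::-1].copy();cv2.imwrite('pics/w5r.png',c)
zoom('scene',245,100,200,150,4,'pics/s5.png')
zoom('top',200,140,160,120,5,'pics/t5.png')
print(wproj(tp,tr,[.429,-.267,.145]))
E
```

```text
t: 8.55
tcp_pos: [0.6101, 0.1811, 0.3337]
tool_rot: [3.142, -0.0, 3.141]
contact_force: [-0.6, -0.3, 0.5]
grip_width: 0.0849
t: 9.45
tcp_pos: [0.4387, -0.0647, 0.3983]
tool_rot: [-3.141, 0.002, -3.141]
contact_force: [0.1, 0.0, -0.0]
grip_width: 0.0851
t: 10.35
tcp_pos: [0.4302, -0.2626, 0.3974]
tool_rot: [-3.142, 0.0, -3.14]
contact_force: [-0.1, -0.6, -0.5]
grip_width: 0.085
[ 0.43022103 -0.26263442  0.39744683]
[313.8653098  208.30280523]
```

View pics/w5r.png

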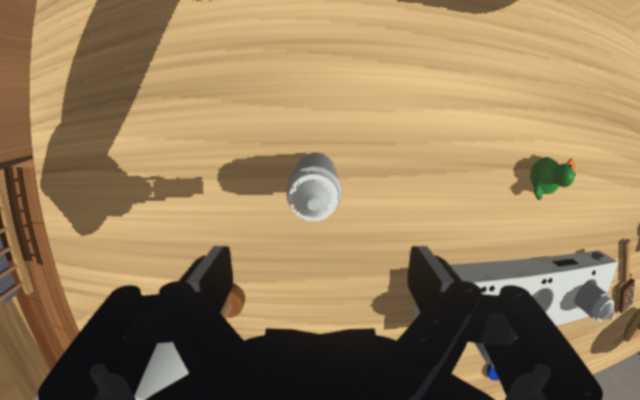

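View pics/s5.png

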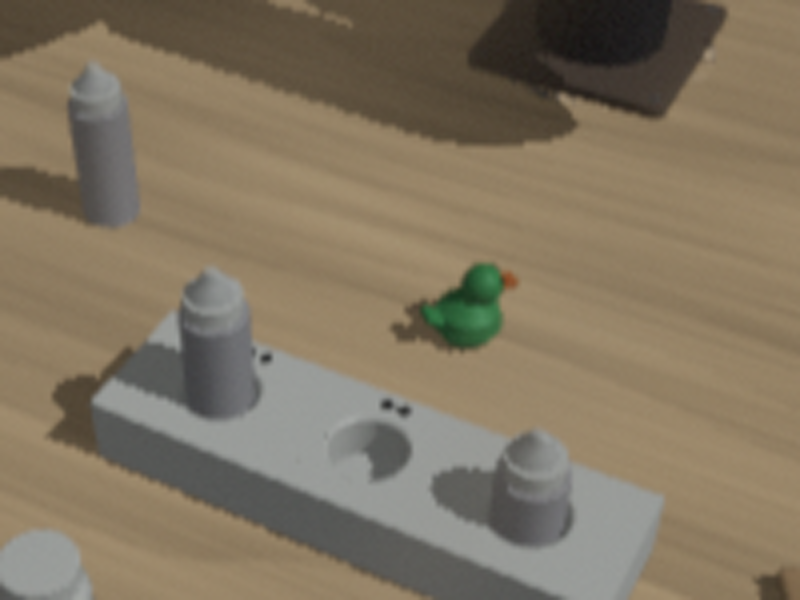

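View pics/t5.png

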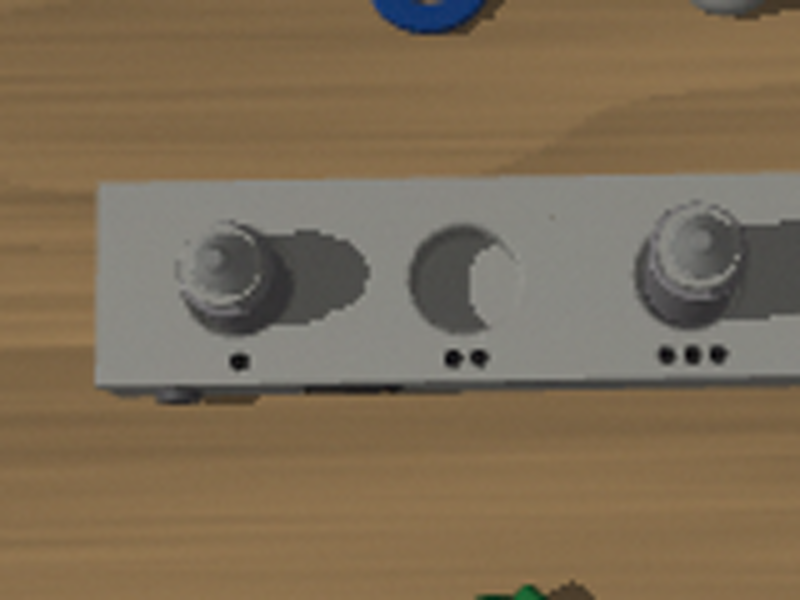

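The short bottle is seated upright in well one, and the tall bottle's teat is at about (314,204) in the wrist view.

Run:
```python
from h import *
zoom('',280,150,80,80,8,'pics/w5z.png',cv2.imread('pics/w5r.png'))
tp,tr=wtool();print(tp,wplane(tp,tr,314,204,.145))
```

```text
[ 0.43025686 -0.26289779  0.39738459] [ 0.42567077 -0.26718328  0.145     ]
```

View pics/w5z.png

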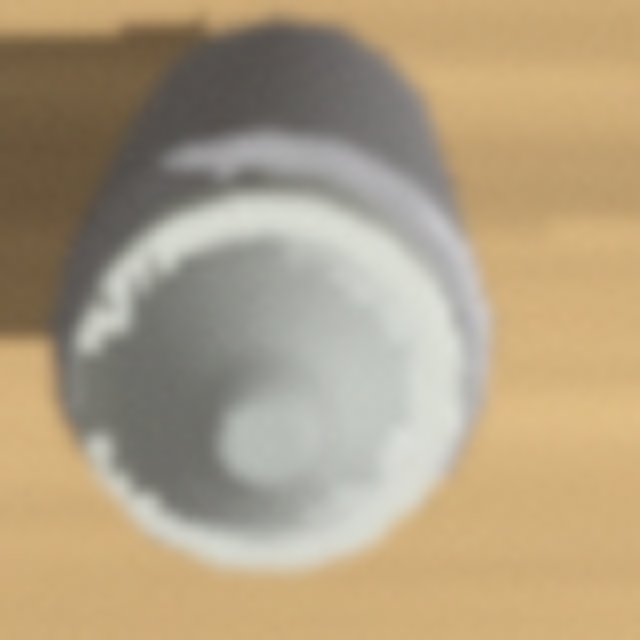

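```bash
python3 -m handwheel '[[[0.27,-0.45,1.5],0],[[0,0,2.5],0],[[0,0,2.5],0],[[0,0,2.5],0],[[0,0,2.4],0],[[0,0,2],0],[[0,0,1],0],[[0,0,0],0],[[0,0,0],0]]'
python3 -m handwheel '[[[0,0,0],0],[[0,0,0],0],[[0,0,0],0],[[0,0,0],0],[[0,0,0],0],[[0,0,0],0],[[0,0,0],0]]' 3
python3 - <<'E'
from h import *
zoom('scene',200,70,160,120,5,'pics/s6.png')
E
```

```text
t: 11.4
tcp_pos: [0.4275, -0.2686, 0.2535]
tool_rot: [-3.141, 0.0, 3.141]
contact_force: [0.2, -0.2, 1.1]
grip_width: 0.0849
t: 12.1
tcp_pos: [0.4279, -0.2687, 0.2546]
tool_rot: [-3.14, 0.002, 3.141]
contact_force: [0.3, 1.3, 6.2]
grip_width: 0.0465
```

View pics/s6.png

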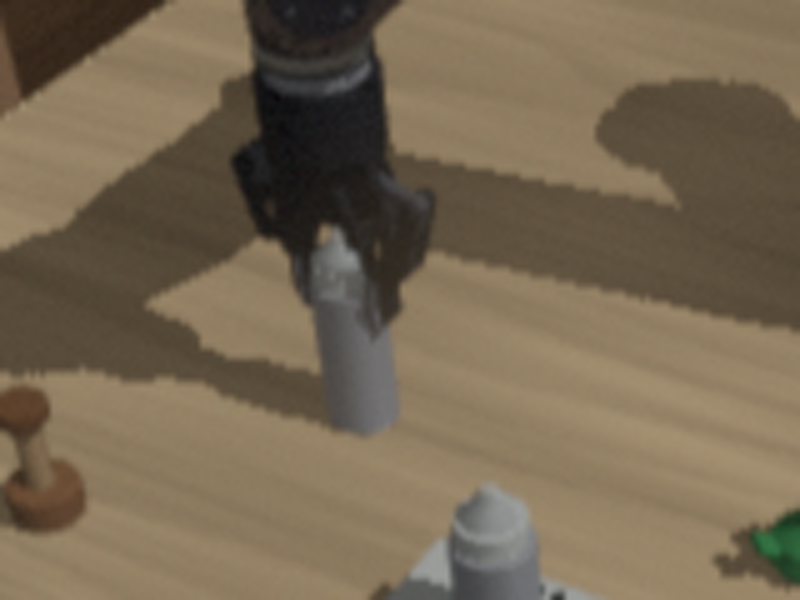

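```bash
python3 -m handwheel '[[[0,0,-1],0],[[0,0,-2],0],[[0,0,-3.5],0],[[0,0,-3.5],0],[[-1,4.2,0],0],[[-1,4.2,0],0],[[-1,4.2,0],0],[[-1,4.2,0],0],[[-1,4.2,0],0],[[-2.6,2.5,0],0]]'
python3 -m handwheel '[[[-2.6,2.5,0],0],[[-2.6,2.5,0],0],[[-2.6,2.5,0],0],[[-2.8,2.5,0],0],[[0,0,0],0],[[0,0,0],0],[[0,0,0],0],[[0,0,0],0]]'
python3 - <<'E'
from h import *
tp,tr=wtool();print(tp)
c=camera('wrist')['color'][:,:,::-1].copy();cv2.imwrite('pics/w7r.png',c)
zoom('scene',245,70,200,150,4,'pics/s7.png')
g=cv2.cvtColor(c,cv2.COLOR_BGR2GRAY)[120:190,100:540]
n,l,st,ce=cv2.connectedComponentsWithStats((g<60).astype(np.uint8))
for i in range(1,n):
    if 15<st[i,4]<120: q=ce[i]+[100,120];print(q,st[i,4],wplane(tp,tr,*q,.055))
print(wplane(tp,tr,314,170,.055))
E
```

```text
t: 13.15
tcp_pos: [0.502, -0.0305, 0.3521]
tool_rot: [3.141, -0.004, -3.14]
contact_force: [0.0, -1.0, -3.4]
grip_width: 0.0467
t: 13.95
tcp_pos: [0.6087, 0.0658, 0.353]
tool_rot: [-3.141, -0.001, 3.14]
contact_force: [-0.3, -1.3, -2.9]
grip_width: 0.0463
[0.60874083 0.06580173 0.35295489]
[311.89655172 148.51724138] 29 [0.56719091 0.05904779 0.055     ]
[326.7037037  148.48148148] 27 [0.56716837 0.07178941 0.055     ]
[181.16666667 151.875     ] 24 [ 0.56700381 -0.06200632  0.055     ]
[193.70833333 151.        ] 24 [ 0.56677077 -0.04897659  0.055     ]
[206.64285714 150.64285714] 28 [ 0.56697318 -0.03603376  0.055     ]
[445.21052632 151.63157895] 19 [0.56749168 0.18005086 0.055     ]
[0.58601598 0.0607875  0.055     ]
```

View pics/w7r.png

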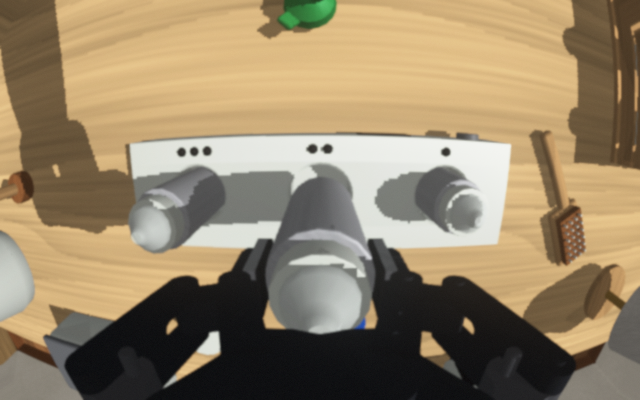

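View pics/s7.png

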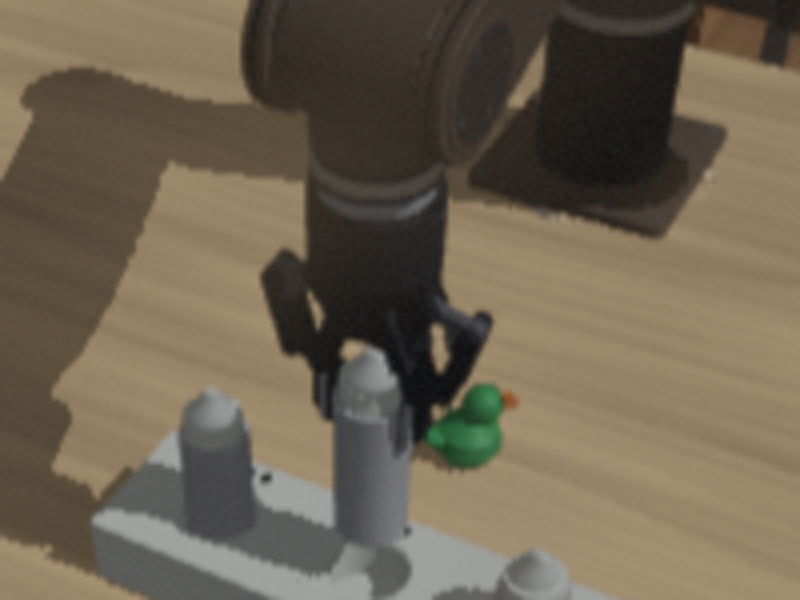

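```bash
python3 - <<'E'
from h import *
print(plane('scene',245+370.5/4-.5,70+352.5/4-.5,.2437))
E
python3 -m handwheel '[[[-0.1,0.03,1],0],[[0,0,1],0],[[0,0,1],0],[[0,0,1],0],[[0,0,0],0],[[0,0,0],0]]'
```

```text
[0.61424684 0.06741239 0.2437    ]
t: 14.65
tcp_pos: [0.6104, 0.0669, 0.3125]
tool_rot: [3.142, -0.001, 3.141]
contact_force: [0.4, 0.4, -2.0]
grip_width: 0.0467
```

```bash
python3 -m handwheel '[[[0.05,0,0.8],0],[[0,0,0.8],0],[[0,0,0.6],0],[[0,0,0.6],0],[[0,0,0],0]]'; python3 -m handwheel '[[[0,0,0.4],0],[[0,0,0.3],0],[[0,0,0.2],0],[[0,0,0],0],[[0,0,0],0]]'
```

```text
t: 15.15
tcp_pos: [0.6096, 0.0669, 0.2837]
tool_rot: [3.141, -0.003, 3.141]
contact_force: [-0.6, -0.1, -2.4]
grip_width: 0.0467
t: 15.65
tcp_pos: [0.6101, 0.0669, 0.2763]
tool_rot: [3.142, 0.0, 3.141]
contact_force: [0.3, 0.1, -2.4]
grip_width: 0.0465
```

```bash
python3 -m handwheel '[[[0,0,0.15],0],[[0,0,0.1],0],[[0,0,0],0],[[0,0,0],0]]'; python3 -m handwheel '[[[0,0,0.12],0],[[0,0,0],0],[[0,0,0],0]]'
```

```text
t: 16.05
tcp_pos: [0.6103, 0.0669, 0.2747]
tool_rot: [-3.142, 0.001, 3.141]
contact_force: [-0.8, 1.5, 2.6]
grip_width: 0.0464
t: 16.35
tcp_pos: [0.6106, 0.0669, 0.2747]
tool_rot: [-3.141, 0.002, 3.141]
contact_force: [-2.2, 0.7, 7.1]
grip_width: 0.0465
```

```bash
python3 -m handwheel '[[[0,0,0],0],[[0,0,0],0],[[0,0,0],0],[[0,0,0],0],[[0,0,0],0],[[0,0,-0.5],0],[[0,0,-1],0],[[0,0,-2],0],[[0,0,-3],0],[[0,0,-3],0]]' 8.5
python3 -m handwheel '[[[0,0,-3],0],[[0,-3,0],0],[[0,-3,0],0],[[0,-3,0],0],[[0,-2.5,0],0],[[0,0,0],0],[[0,0,0],0],[[0,0,0],0],[[0,0,0],0]]'
python3 - <<'E'
from h import *
tp,tr=wtool();print(tp,tr.as_euler('xyz'))
c=camera('wrist')['color'][:,:,::-1].copy();cv2.imwrite('pics/w8r.png',c)
zoom('scene',245,100,200,150,4,'pics/s8.png')
print(wproj(tp,tr,[.6095,-.0485,.165]))
E
```

```text
t: 17.35
tcp_pos: [0.6099, 0.0669, 0.3691]
tool_rot: [-3.142, 0.0, 3.141]
contact_force: [-0.8, 0.2, 0.2]
grip_width: 0.0851
t: 18.25
tcp_pos: [0.61, -0.047, 0.3977]
tool_rot: [3.141, 0.0, -3.141]
contact_force: [-0.6, -0.6, -0.4]
grip_width: 0.0851
[ 0.60997476 -0.04702914  0.39773681] [ 3.14138686e+00  1.96860971e-04 -3.14052158e+00]
[317.50341231 217.67168007]
```

View pics/w8r.png

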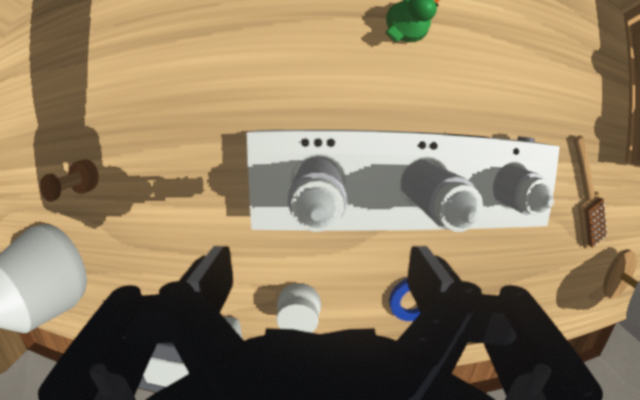

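View pics/s8.png

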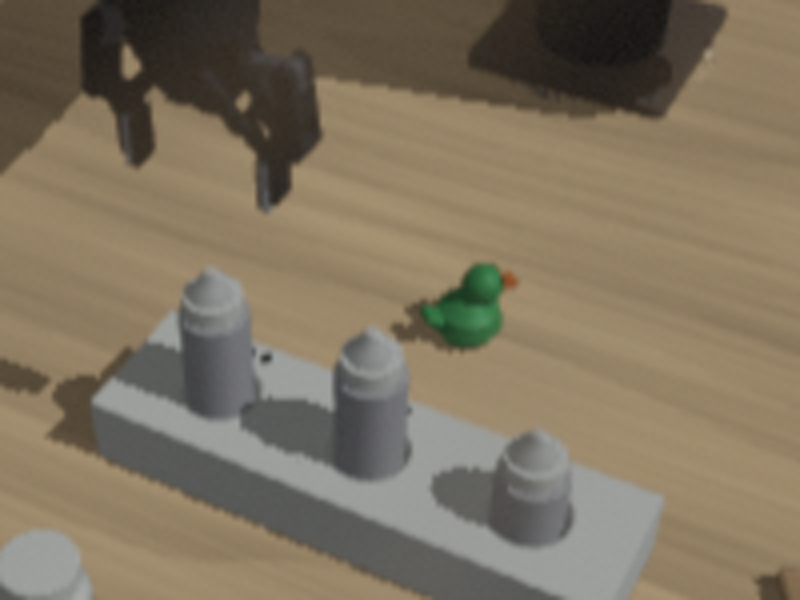

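```bash
python3 -m handwheel '[[[0.05,-0.1,1.5],0],[[0,0,2.5],0],[[0,0,2.5],0],[[0,0,2.5],0],[[0,0,1.8],0],[[0,0,1],0],[[0,0,0.6],0],[[0,0,0],0],[[0,0,0],0]]'
python3 -m handwheel '[[[0,0,0],0],[[0,0,0],0],[[0,0,0],0],[[0,0,0],0],[[0,0,0],0],[[0,0,0],0],[[0,0,0],0]]' 3
python3 - <<'E'
import numpy as np
p=None
for th in range(0,91,10):
    t=np.radians(th);q=np.array([.024*np.cos(t)-.0985*np.sin(t),.0985*np.cos(t)+.024*np.sin(t)])*100
    if p is not None: print(th,np.round(q-p,2))
    p=q
E
```

```text
t: 19.25
tcp_pos: [0.6099, -0.0492, 0.2744]
tool_rot: [-3.141, 0.002, 3.141]
contact_force: [0.5, 0.2, 0.0]
grip_width: 0.085
t: 19.95
tcp_pos: [0.61, -0.0493, 0.2747]
tool_rot: [-3.141, 0.002, 3.141]
contact_force: [0.1, -0.5, 5.7]
grip_width: 0.0466
10 [-1.75  0.27]
20 [-1.77 -0.04]
30 [-1.73 -0.35]
40 [-1.65 -0.64]
50 [-1.51 -0.92]
60 [-1.33 -1.17]
70 [-1.1  -1.38]
80 [-0.85 -1.55]
90 [-0.57 -1.67]
```

```bash
python3 -m handwheel '[[[0,0,-1],0],[[0,0,-2],0],[[0,0,-2.5],0],[[0,0,-2.5],0],[[0,0,-2],0],[[0,0,0],0],[[1.5,-0.2,0],0],[[2.5,-0.2,0],0],[[2.5,-0.2,0],0],[[2.5,-0.2,0],0]]'
python3 -m handwheel '[[[2.5,-0.2,0],0],[[1.5,0,0],0],[[0,0,0],0.13],[[0,0,0],0.13],[[0,0,0],0.13],[[0,0,0],0.13],[[0,0,0],0.13],[[0,0,0],0.13],[[0,0,0],0.13],[[0,0,0],0.13]]'
python3 -m handwheel '[[[0,0,0],0.13],[[0,0,0],0.13],[[0,0,0],0.13],[[0,0,0],0.14],[[0,0,0],0],[[0,0,0],0]]'
python3 - <<'E'
from h import *
zoom('scene',200,70,200,150,4,'pics/s9.png')
E
```

```text
t: 20.95
tcp_pos: [0.5179, -0.0569, 0.3709]
tool_rot: [3.14, -0.005, 3.142]
contact_force: [0.4, 1.0, -1.5]
grip_width: 0.0466
t: 21.95
tcp_pos: [0.4788, -0.0588, 0.3712]
tool_rot: [-3.139, -0.003, 2.096]
contact_force: [1.1, -0.4, -1.7]
grip_width: 0.0465
t: 22.55
tcp_pos: [0.4791, -0.0589, 0.372]
tool_rot: [-3.139, -0.001, 1.574]
contact_force: [-0.3, 0.3, -2.0]
grip_width: 0.0465
```

View pics/s9.png

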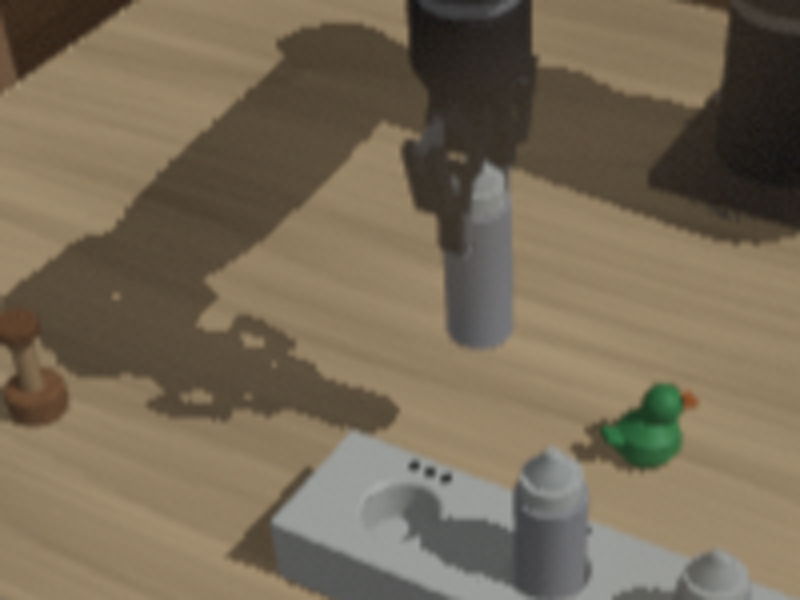

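```bash
python3 -m handwheel '[[[0,0,1.5],0],[[0,0,2.5],0],[[0,0,2.5],0],[[0,0,2],0],[[0,0,1.2],0],[[0,0,0.8],0],[[0,0,0.5],0],[[0,0,0],0],[[0,0,0],0]]'
python3 -m handwheel '[[[0,0,0.3],0],[[0,0,0.3],0],[[0,0,0.3],0],[[0,0,0],0],[[0,0,0],0]]'
```

```text
t: 23.5
tcp_pos: [0.4799, -0.0592, 0.2643]
tool_rot: [3.14, 0.001, 1.572]
contact_force: [-1.0, -0.2, -1.4]
grip_width: 0.0467
t: 24.0
tcp_pos: [0.4796, -0.0591, 0.2547]
tool_rot: [3.141, 0.0, 1.571]
contact_force: [-0.1, 0.6, -0.7]
grip_width: 0.0465
```

```bash
python3 -m handwheel '[[[0,0,0.3],0],[[0,0,0],0],[[-0.45,0,-0.02],0],[[-0.45,0,-0.02],0],[[-0.85,0,-0.05],0],[[-0.9,0,0.02],0],[[-0.87,0,0.03],0],[[0,0,0],0]]'
python3 - <<'E'
from h import *
zoom('scene',200,70,200,150,4,'pics/s10.png')
E
```

```text
t: 24.8
tcp_pos: [0.4807, -0.0947, 0.2544]
tool_rot: [3.138, -0.001, 1.569]
contact_force: [-0.4, 3.7, 9.0]
grip_width: 0.0464
```

View pics/s10.png

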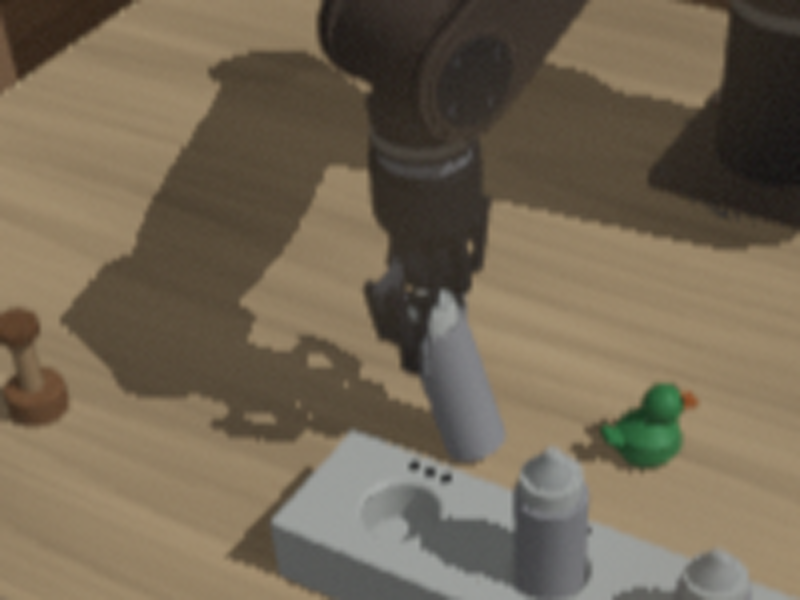

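Tipping works: the bottle leans about 20° with its foot planted. Continuing the arc.

```bash
python3 -m handwheel '[[[-0.87,0,0.15],0],[[-0.86,0,0.2],0],[[-0.83,0,0.3],0],[[-0.82,0,0.34],0],[[-0.76,0,0.45],0],[[-0.75,0,0.47],0],[[0,0,0],0]]'
python3 -m handwheel '[[[-0.67,0,0.58],0],[[-0.66,0,0.59],0],[[-0.55,0,0.69],0],[[-0.55,0,0.69],0],[[0,0,0],0]]'
python3 - <<'E'
from h import *
zoom('scene',200,70,200,150,4,'pics/s11.png')
E
```

```text
t: 25.55
tcp_pos: [0.4807, -0.1444, 0.2345]
tool_rot: [3.137, 0.001, 1.569]
contact_force: [0.7, -1.1, 5.2]
grip_width: 0.0467
t: 26.05
tcp_pos: [0.4808, -0.169, 0.2089]
tool_rot: [3.137, 0.003, 1.569]
contact_force: [0.4, -1.5, 4.9]
grip_width: 0.0466
```

View pics/s11.png

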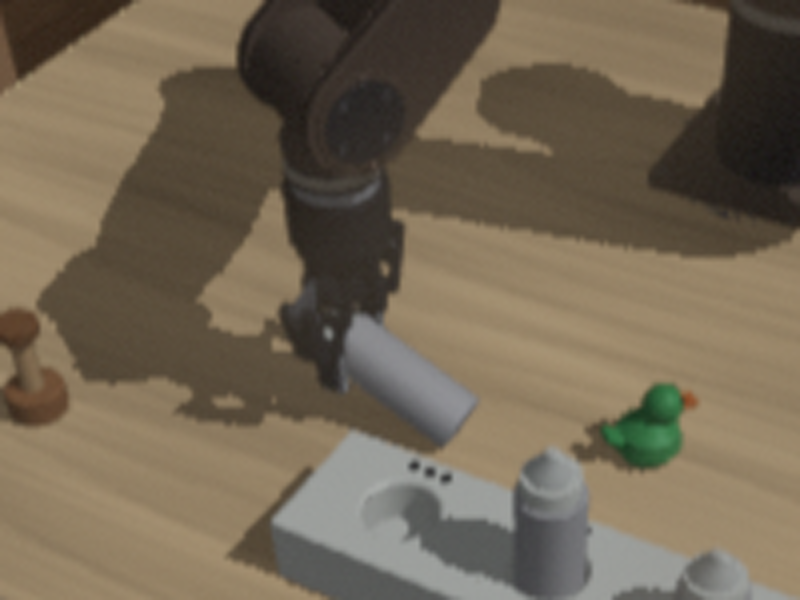

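```bash
python3 -m handwheel '[[[-0.43,0,0.77],0],[[-0.42,0,0.78],0],[[-0.3,0,0.6],0],[[-0.2,0,0.5],0],[[0,0,0],0],[[0,0,0],0]]'
python3 - <<'E'
from h import *
zoom('scene',200,70,200,150,4,'pics/s12.png')
E
```

```text
t: 26.7
tcp_pos: [0.4807, -0.1819, 0.1824]
tool_rot: [3.138, 0.002, 1.57]
contact_force: [2.4, -2.6, 5.4]
grip_width: 0.0464
```

View pics/s12.png

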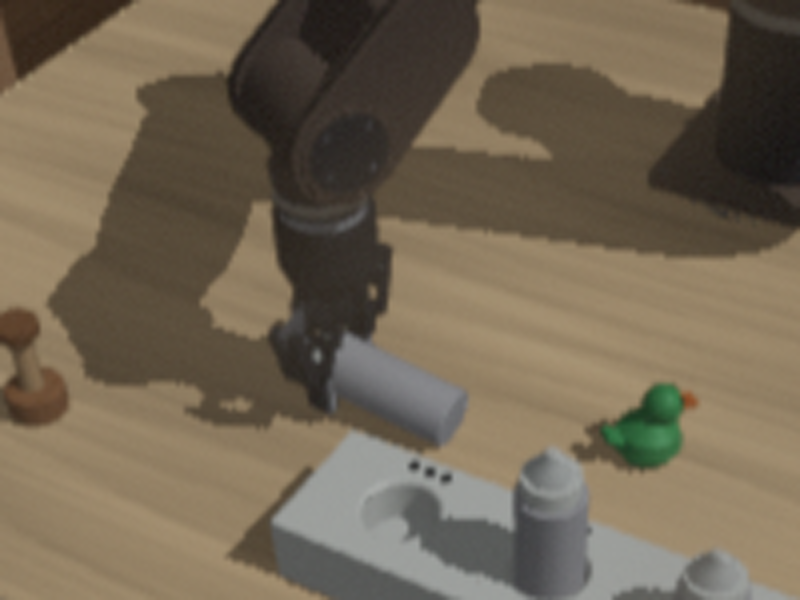

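```bash
python3 -m handwheel '[[[0,0,0],0],[[0,0,0],0],[[0,0,0],0],[[0,0,0],0],[[1,0,0],0],[[1.2,0,0],0],[[1.2,0,0],0],[[0.5,0,0],0],[[0,0,0],0],[[0,0,0],0]]' 7
python3 - <<'E'
from h import *
zoom('scene',200,70,200,150,4,'pics/s13.png')
c=camera('wrist')['color'][:,:,::-1];cv2.imwrite('pics/w13.png',c)
E
```

```text
t: 27.75
tcp_pos: [0.4796, -0.1417, 0.1809]
tool_rot: [3.141, 0.0, 1.572]
contact_force: [-0.3, 0.2, 0.2]
grip_width: 0.0701
```

View pics/s13.png

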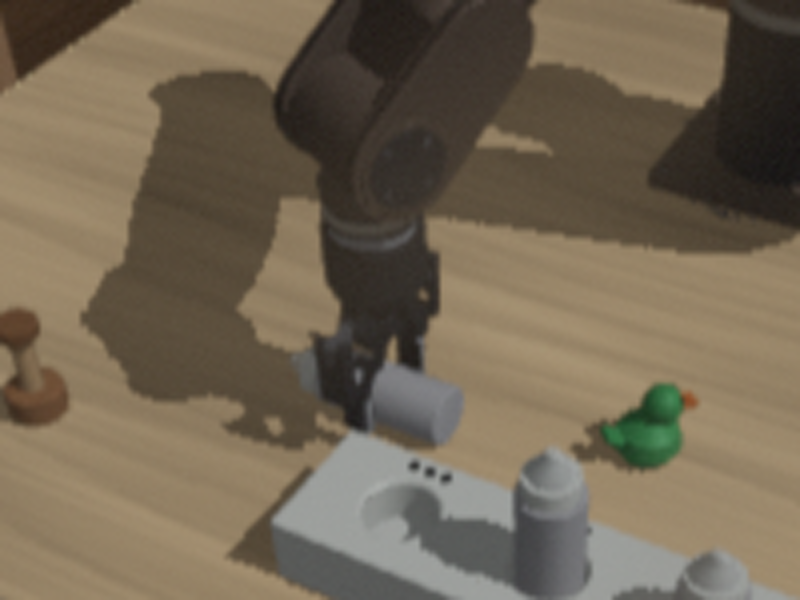

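View pics/w13.png

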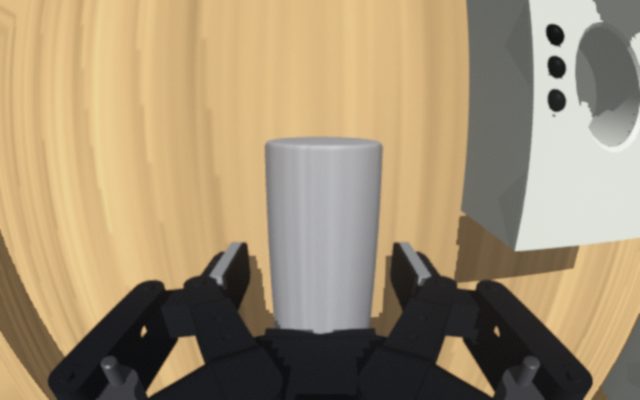

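```bash
python3 -m handwheel '[[[0,0,0],0],[[0,0,0],0],[[0,0,0],0],[[0,0,0],0],[[0,0,0],0],[[0,0,0],0],[[0,0,-0.3],0],[[0,0,-0.7],0],[[0,0,-1.2],0],[[0,0,-2],0]]' 3
python3 -m handwheel '[[[0,0,-2.5],0],[[0,0,-2.5],0],[[0,0,-2.5],0],[[0,0,-2.5],0],[[0,0,-2.5],0],[[0,0,-2.5],0],[[0,0,-2.5],0],[[0,0,-1.5],0],[[0,0,-0.7],0],[[0,0,0],0]]'
python3 -m handwheel '[[[0,0,0],0],[[0,0,0],0],[[0,0,0],0],[[0,0,0],0],[[0,0,0],0],[[0,0,0],0],[[0,0,0],0],[[0,0,0],0]]'
python3 - <<'E'
from h import *
zoom('scene',200,50,200,150,4,'pics/s14.png')
c=camera('wrist')['color'][:,:,::-1];cv2.imwrite('pics/w14.png',c)
zoom('top',190,110,240,180,3,'pics/t14.png')
print(get_obs()['grip_width'],get_obs()['qd'])
E
```

```text
t: 28.85
tcp_pos: [0.4786, -0.1414, 0.2222]
tool_rot: [-3.138, -0.002, 1.571]
contact_force: [0.4, 0.0, -2.1]
grip_width: 0.0462
t: 29.85
tcp_pos: [0.4795, -0.1419, 0.4205]
tool_rot: [3.14, 0.001, 1.571]
contact_force: [-0.1, -0.1, -1.0]
grip_width: 0.0466
t: 30.65
tcp_pos: [0.4795, -0.142, 0.4199]
tool_rot: [3.142, 0.0, 1.571]
contact_force: [0.3, -0.7, -0.8]
grip_width: 0.0467
0.0467503309930872 [ 0.00042171  0.00068934  0.0006042  -0.00042095 -0.00076909  0.0008631 ]
```

View pics/s14.png

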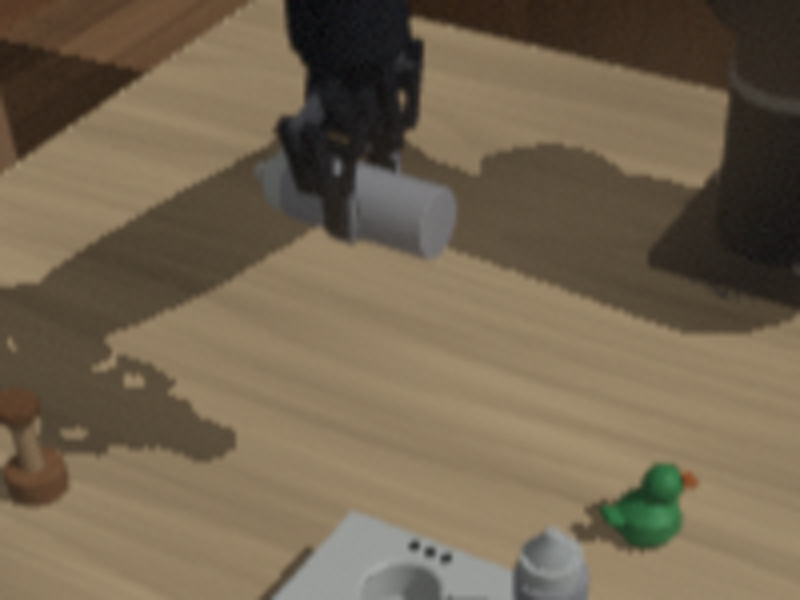

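View pics/w14.png

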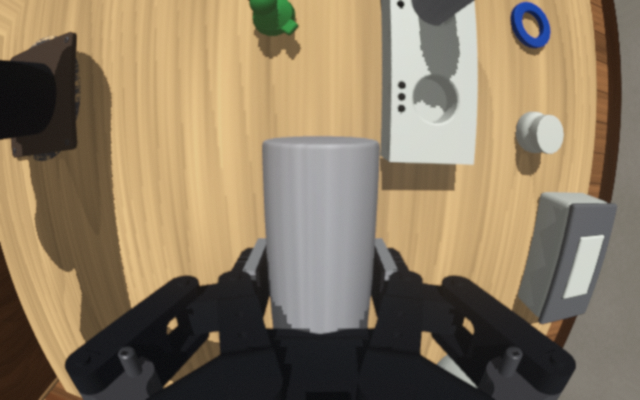

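View pics/t14.png

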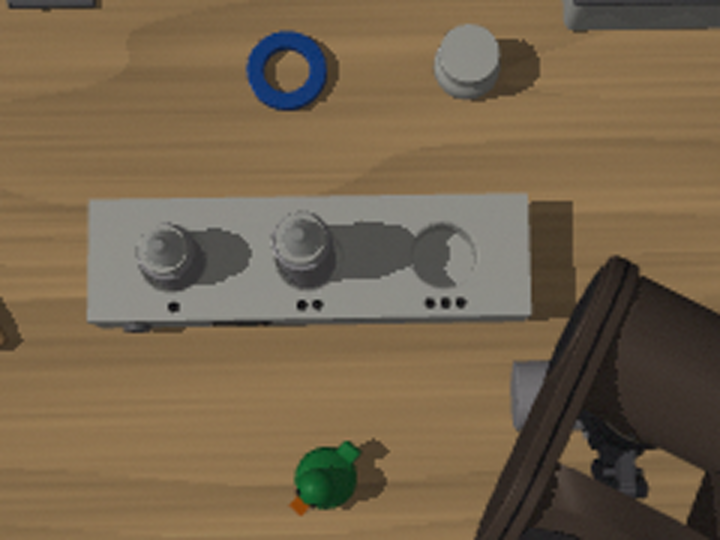

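The warm bottle is held level and its middle is about 0.26 m up. Both fresh bottles stand in their wells and the bystanders haven't moved, so I'm handing in.

```bash
python3 -c "
from workcell import finish_job;print(finish_job())"
```

```text
the job is handed in; nothing more can be done
None
```

The job is done and was handed in at about 31 s of the 72 s allowed; the interface gives no verdict, so I can't confirm the score.

- **Short bottle:** I stood it in well one and let go. I felt the well floor at the expected height before opening the fingers.
- **Tall bottle:** I stood it in well two the same way and let go.
- **Warm bottle:** I drew it out of well three and set its foot on the dresser top. I then tipped it about that edge inside the grip until it lay flat, opened the fingers, took hold again at mid-body and lifted it.

**Last checks:**
- **Hold:** The warm bottle looked level in the scene and wrist pictures. The measured tool height puts its middle about 0.26 m above the dresser top, and the arm was still. The finger opening read 46.7 mm on the 48 mm body, as it did in the earlier grasps.
- **Fresh bottles:** The last top view showed both upright in their wells, with the fingers well away.
- **Other things:** The duck, teether, cream jar and rattle looked unmoved in the last pictures. The hairbrush was almost out of view there, but it looked undisturbed earlier and the arm did not go near it afterwards.

**Disagreement:** The wrist camera read positions along x 2 to 3 mm lower than the other two cameras. I steered between the readings, and both bottles went in cleanly.

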